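# Tidy the lino-carving table

## Robot

A 6-joint arm with a two-finger parallel gripper is mounted at the origin on the work surface. World frame = base frame: x ahead of the robot, y to its left, z up, the work surface at z = 0. Lengths are in mm, angles in rad, forces in N, time in s.
With the tool pointing down it reaches from about 350 to 975 mm from the base axis. Payload 7.1 kg.
Tool frame: the origin (TCP) lies on the centre line of the jaws, within the pads' length; the fingertips stand 17 mm ahead of it and the grasp point (between the pads) lies 2 mm behind it (tip_extent is the distance from the TCP to the fingertips, in mm); z points along the fingers, y is the line along which they close (so a half turn about z gives the same grasp; the last joint's range is limited). The gripper opens to 88 mm and grips with 3 to 60 N. Pads are 20 mm wide; open, the fingers measure 115 mm over their backs; the gripper's body (75 mm by 178 mm) begins 61 mm behind the grasp point.
Start: joints at [1.33, 0.423, 1.63, -0, 1.089, -0.019], TCP at [137.46, 609.68, 239.675] pointing down, gripper open.
Joint ranges: [-3, 3], [-0.9, 2.11], [0.09, 2.58], [-1.31, 4.45], [0.11, 2.69], [-2.54, 2.54]. Speed limits (rad/s): [2.39, 2.39, 3.01, 3.14, 3.14, 3.14].

## Interface

Orientations are given as a rotation vector (axis times angle).
In Python, from workcell import get_obs, get_image, camera_model, close_job, look_for, outline_of, pinpoint, tip_extent gives the robot as it stands.
- The arm moves only by the shell command python3 -m jog 'ROWS'. ROWS is text: rows parted by semicolons, each of 7 numbers parted by spaces: the shift along the tool's x, y, z as a fraction of full scale, then the turn, a rotation vector about the tool's x, y, z as a fraction of full scale, then the closure, from -1 (fully open) to 1 (shut). A call has 1 to 8 rows; each row is the pose to reach, as a shift and turn from the pose commanded when the call began, along the tool's axes at that moment; what a row does not reach only later rows make up. Full scale, the value 1, is 0.2 m for a shift and 30 degrees for a turn. A row lasts 1/10 s, in which the tool goes at most 50 mm and 8.59 degrees, less where a joint would pass 70% of its speed; a pose out of reach is approached as far as the arm can. A call with a number of a shift or a turn outside -1 to 1 is refused whole. A call with a gripper value outside its range is refused whole. The fingers move at their own pace and stop on an object; the grip force is fixed at half the most. Time passes only in rows, so rows that repeat a pose let the fingers close. It gives the time, the measured TCP pose, the force, the opening and the grip force at its end, in the units of the state.
- get_obs(): the state, without advancing time (a new reading comes with each control period).
- get_image(name): name is "side" or "top"; returns the picture (420x560x3 uint8, red, green, blue); there is no depth.
- camera_model(name): a dict with "fx", "fy", "cx", "cy" (pixels), "origin" and "orientation" of the camera in the world. Camera axes: x right, y down, z forward; pixel columns grow to the right and rows downward; lengths in mm; the calibration is good to about 2 mm. A picture is of the moment at which its call begins. camera_model takes no time and is no camera call.
- close_job(): hands the job in; it is judged then, once.
Trained networks look in the newest picture that a camera, given by its name, has taken for a name from the list of things; names that differ only in an ending like _2 or _b are one class to them, and where a whole thing is asked for, a point or a joint stands for the part that bears it (a point fixed in the world has none). Each returns a list of dicts, best first, with "confidence" (0 to 1); they miss things now and then, are a little off and sometimes report something else, mostly with a low value. They report only what shows in the picture. A call takes as long as a camera call. They do not tell look-alikes from the thing itself.
- look_for(target, camera): "xyz" ([x, y, z] in mm, in the coordinates of the camera as it stood for that picture, good to about 4 mm: the middle of the surface that is visible of it).
- outline_of(target, camera): "mask" (420x560 bool, what is visible of it).
- pinpoint(target, camera): "xyz" ([x, y, z] in mm, in the coordinates of the camera as it stood for that picture, good to about 4 mm: a listed point, or the origin of a listed thing).
The state is a dict: "t": time; "qpos": joint angles; "qvel": joint speeds; "joint_torque": joint torques, N m; "ee_pos": TCP position; "orientation": TCP orientation; "ft_force": force on the tool from outside, world axes, zero at the start; "moment": the same for the moment, N m; "width": finger opening in mm; "grasp_force": force on a finger pad.
Only numpy, scipy, OpenCV 4.12 (cv2) and the standard library are available. Lean on these libraries where they do the work, as an engineer would, in place of code of your own. Each camera call takes 0.05 s, during which the arm holds its last target. There are 200 camera calls.

## Task

Class is over: put the printmaking tools away. Lay the two gouges in the long grey plastic tray, one in each of its bays, put the two carved printing blocks flat in the plywood tray, carved face up and one in each bay, and set the baren upright in the middle of the white dish. Leave the ink bottle and the pencil jar standing where they are.

Things in the scene. Friction and masses are not known exactly. Their poses are not given: they have to be found in the camera images.
- gouge_u: The U-gouge (flat 10 mm wide tip): lino gouge, 112 mm long, lying along x. Wooden handle (24 mm wide and high, flat underneath, does not roll) from x = -56 to +18 mm; thin steel shaft and tip (axis 12 mm up) on to x = +56 mm. Origin: underside, middle of the length; z up. Grip across the handle (along y) near x = -18 mm, where it balances. About 45 g.
- gouge_v: The V-gouge (narrow 5 mm tip): lino gouge, 112 mm long, lying along x. Wooden handle (24 mm wide and high, flat underneath, does not roll) from x = -56 to +18 mm; thin steel shaft and tip (axis 12 mm up) on to x = +56 mm. Origin: underside, middle of the length; z up. Grip across the handle (along y) near x = -18 mm, where it balances. About 45 g.
- block_leaf: Printing block with a carved leaf. Wooden block with a thin grey carved lino face on top: 65 mm (x) x 45 mm (y) x 22 mm high. Origin: centre of the underside; z up out of the carved face. Weighs about 60 g.
- block_star: Printing block with a carved eight-rayed star. Wooden block with a thin grey carved lino face on top: 65 mm (x) x 45 mm (y) x 22 mm high. Origin: centre of the underside; z up out of the carved face. Weighs about 60 g.
- baren: Baren (hand rubbing pad): black disc 80 mm across and 10 mm thick, with a wooden bar handle standing on it: 66 mm long along x, 18 mm wide along y, from 10 to 34 mm above the underside. Origin: centre of the underside; z up. Weighs about 120 g.
- gouge_tray: Long grey plastic gouge tray, fixed, 108 mm (x) x 173 mm (y), floor 3 mm thick, rims and divider 4 mm thick and 10 mm high over the table. A divider along y makes two long bays, each 48 x 165 mm clear, centres at x = -26 and +26 mm, y = 0. Origin: centre of the underside, z up.
- block_tray: Plywood block tray, fixed, 72 mm (x) x 176 mm (y), floor 3 mm thick, rims and divider 4 mm thick and 10 mm high over the table. A divider across the middle makes two bays, each 64 mm (x) x 82 mm (y) clear, centres at y = -43 and +43 mm, x = 0; a block fits with its length along the tray's y. Origin: centre of the underside, z up.
- baren_dish: Round shallow white ceramic dish, fixed, 120 mm across, 10 mm high, floor 3 mm thick, about 108 mm clear inside. Origin: centre of the underside.
- ink_bottle: Bystander: ink bottle with an orange cap, 44 mm across, 90 mm tall, standing loose. Origin: centre of the underside.
- pencil_jar: Bystander: glass jar of coloured pencils, 66 mm across, 85 mm tall (pencils to 150 mm), standing loose. Origin: centre of the underside.
There are look-alikes about, which are no part of the job. What is shaped like the gouge_u but turquoise or yellow is not meant. Leave any black look-alike of the baren_dish alone.

How it is judged:
By the outcome, as a careful person would: the job done as asked, in the order asked, and still so for the second after the job is handed in, with the robot touching nothing.
It also fails if it takes over 128 s, if anything falls off the work surface, if the arm or the gripper's body presses on something with over 40 N, if the wrist force passes 120 N, or if a joint passes its speed limit or range.

## Working session

There is one attempt and no reset: what is moved stays moved. The work goes in short steps, Python scripts to look and compute and a shell command to move; the robot and the scene stay as the last step left them, time stands still between calls to the robot, and variables do not carry over. Pictures are saved under pics/ and viewed, at most 14 in all, crops included, and the job is handed in when it is done.

```bash
ls; mkdir -p pics; python3 - <<'E'
from workcell import *
import cv2
print(get_obs()); print(tip_extent)
for n in("top","side"):
    im=get_image(n); cv2.imwrite(f"pics/{n}0.png",im[:,:,::-1]); print(n,camera_model(n))
E
```

```text
pics
{'t': 0.0, 'qpos': array([ 1.33000294e+00,  4.23787280e-01,  1.63069263e+00,  3.00536661e-05,
        1.08859483e+00, -1.89495867e-02]), 'qvel': array([-1.10554704e-03, -2.11157855e-04,  1.71190970e-03,  1.07987809e-06,
       -6.20381130e-04,  1.01859336e-03]), 'joint_torque': array([ 7.57975831e-04, -5.44636595e+01, -2.73660654e+01,  6.43973169e-02,
        2.30050675e-02, -8.55357939e-05]), 'ee_pos': array([137.32818222, 609.18346148, 238.93408425]), 'orientation': array([-3.47754815e-01, -3.12206565e+00,  2.30288560e-03]), 'ft_force': array([0.98261143, 0.05875953, 0.75268298]), 'moment': array([-0.00996513, -0.03029163, -0.02126955]), 'grasp_force': 0.0, 'width': 87.70302252218443}
17.0
top {'fx': 382.2887641132688, 'fy': 382.2887641132688, 'cx': 279.9746125888506, 'cy': 202.6891050367549, 'origin': array([474.04974148, -11.04205705, 935.74909448]), 'orientation': array([-2.17140297,  2.15281549, -0.13091006])}
side {'fx': 385.6153645894497, 'fy': 385.6153645894497, 'cx': 280.92472808328733, 'cy': 210.51554514029522, 'origin': array([ 356.58424742, -594.09679669,  579.71106656]), 'orientation': array([-2.25399574,  0.40749968, -0.20296722])}
```

View pics/top0.png

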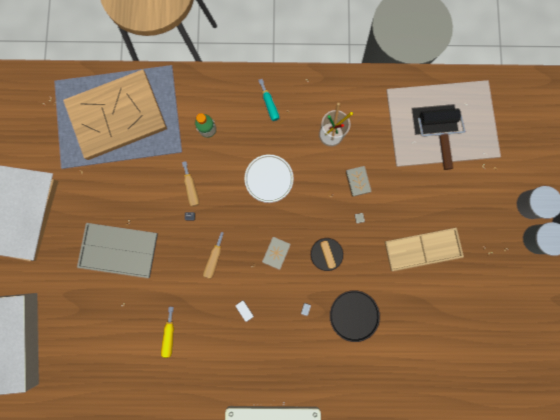

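View pics/side0.png

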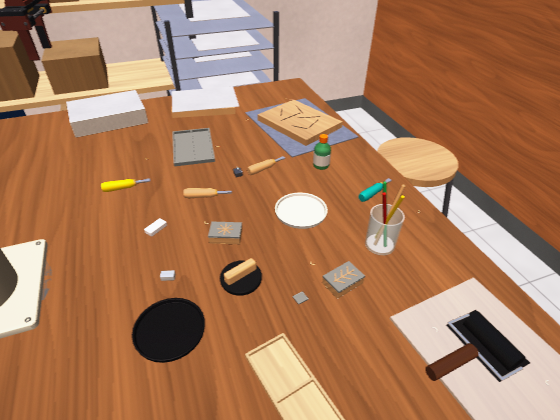

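The top view shows the two wooden gouges at (190,185) and (213,255), star block (276,253), leaf block (359,181), baren (327,254), grey tray (117,250), plywood tray (425,250), white dish (269,178), bottle (205,123) and jar (335,127). The turquoise and yellow gouges and the black dish are decoys.

```bash
cat > fit.py <<'E'
import numpy as np, cv2
from scipy.spatial.transform import Rotation as R
from scipy.optimize import minimize
from workcell import *
def box(x0,x1,y0,y1,z0,z1): return np.array([[x,y,z] for x in(x0,x1) for y in(y0,y1) for z in(z0,z1)],float)
def cyl(r,z0,z1): 
    a=np.linspace(0,2*np.pi,40,endpoint=False); return np.array([[r*np.cos(t),r*np.sin(t),z] for t in a for z in(z0,z1)])
G=[box(-56,18,-11,11,2,22),box(18,56,-3,3,9,15)]; B=[box(-32.5,32.5,-22.5,22.5,0,22)]
M=dict(gouge_u=G,gouge_v=G,block_leaf=B,block_star=B,baren=[cyl(40,0,10),box(-33,33,-9,9,10,34)],
 gouge_tray=[box(-54,54,-86.5,86.5,0,10)],block_tray=[box(-36,36,-88,88,0,10)],baren_dish=[cyl(60,9,10),cyl(45,0,1)],
 ink_bottle=[cyl(22,0,90)],pencil_jar=[cyl(33,0,85)])
C={n:camera_model(n) for n in("top","side")}
def proj(P,n):
    c=C[n]; p=R.from_rotvec(c["orientation"]).inv().apply(P-c["origin"]); return p[:,:2]/p[:,2:]*[c["fx"],c["fy"]]+[c["cx"],c["cy"]]
def ray(u,v,z,n="top"):
    c=C[n]; d=R.from_rotvec(c["orientation"]).apply([(u-c["cx"])/c["fx"],(v-c["cy"])/c["fy"],1]); return c["origin"]+d*(z-c["origin"][2])/d[2]
def toworld(p,n): c=C[n]; return R.from_rotvec(c["orientation"]).apply(p)+c["origin"]
def sil(t,q,n,z=0):
    m=np.zeros((420*4,560*4),np.uint8)
    for part in M[t]:
        u=proj(R.from_euler("z",q[2]).apply(part)+[q[0],q[1],z],n)
        h=cv2.convexHull(((u+.5)*4*16-8).astype(np.float32)).astype(np.int32); cv2.fillConvexPoly(m,h,255,shift=4)
    return cv2.resize(m,(560,420),interpolation=cv2.INTER_AREA)/255.
def fit(t,masks,x0,z=0,yaws=None):
    def cost(q): return sum(np.abs(sil(t,(q[0],q[1],q[2]/50),n,z)-m).sum()/m.sum() for n,m in masks.items())
    best=None
    for y in (np.arange(0,2*np.pi,np.pi/6) if yaws is None else yaws):
        c=cost((x0[0],x0[1],y*50))
        if best is None or c<best[0]: best=(c,y)
    s=[x0[0],x0[1],best[1]*50]
    r=minimize(cost,s,method="Nelder-Mead",options=dict(initial_simplex=[s,[s[0]+10,*s[1:]],[s[0],s[1]+10,s[2]],[s[0],s[1],s[2]+10]],xatol=.1,fatol=1e-4))
    return r.x[0],r.x[1],r.x[2]/50,r.fun
E
cat > m0.py <<'E'
from fit import *
import pickle
D={}
for n in("top","side"):
    get_image(n)
    for t in M:
        if t=="gouge_v": continue
        for d in outline_of(t,n):
            m=d["mask"]
            if d["confidence"]<.2 or m.sum()<20: continue
            v,u=np.nonzero(m); w=ray(u.mean(),v.mean(),10,n); D.setdefault((t,n),[]).append((m,w,d["confidence"]))
            print(n,t,round(d["confidence"],2),m.sum(),u.mean().round(),v.mean().round(),w[:2].round())
pickle.dump(D,open("D.pkl","wb"))
E
python3 m0.py
```

```text
top gouge_u 0.7 259 269.0 104.0 [833.  15.]
top gouge_u 0.65 279 212.0 259.0 [446. 147.]
top gouge_u 0.64 333 190.0 188.0 [619. 208.]
top gouge_u 0.61 392 167.0 334.0 [271. 248.]
top block_leaf 0.83 567 357.0 181.0 [ 640. -202.]
top block_star 0.76 520 276.0 253.0 [463.  -4.]
top baren 0.85 894 326.0 254.0 [ 461. -125.]
top baren 0.56 536 357.0 181.0 [ 639. -203.]
top gouge_tray 0.75 3288 117.0 250.0 [466. 377.]
top gouge_tray 0.33 374 205.0 125.0 [778. 176.]
top block_tray 0.89 2224 423.0 249.0 [ 475. -359.]
top block_tray 0.4 507 276.0 252.0 [463.  -4.]
top baren_dish 0.95 1991 354.0 316.0 [ 317. -189.]
top baren_dish 0.9 1816 268.0 178.0 [644.  16.]
top ink_bottle 0.74 371 205.0 125.0 [777. 176.]
top ink_bottle 0.7 549 276.0 252.0 [464.  -4.]
top pencil_jar 0.81 859 333.0 126.0 [ 777. -145.]
side gouge_u 0.82 377 202.0 193.0 [444. 147.]
side gouge_u 0.66 225 370.0 191.0 [826.  14.]
side gouge_u 0.62 350 120.0 184.0 [263. 247.]
side gouge_u 0.25 4472 290.0 382.0 [ 471. -350.]
side block_leaf 0.85 952 343.0 279.0 [ 637. -203.]
side block_star 0.92 711 224.0 232.0 [460.  -4.]
side baren 0.83 1154 240.0 277.0 [ 457. -132.]
side gouge_tray 0.93 1338 192.0 147.0 [461. 360.]
side block_tray 0.85 4451 290.0 382.0 [ 471. -350.]
side block_tray 0.44 922 342.0 279.0 [ 636. -203.]
side baren_dish 0.67 3673 168.0 330.0 [ 314. -198.]
side baren_dish 0.63 1448 300.0 210.0 [639.   8.]
side ink_bottle 0.55 499 322.0 153.0 [788. 208.]
side pencil_jar 0.77 1789 385.0 224.0 [794. -99.]
side pencil_jar 0.35 310 202.0 192.0 [444. 148.]
```

```bash
cat > m1.py <<'E'
from fit import *
import pickle
D=pickle.load(open("D.pkl","rb"))
T=dict(gA=("gouge_u",619,208),gB=("gouge_u",446,147),block_leaf=("block_leaf",640,-202),block_star=("block_star",463,-4),baren=("baren",461,-125),
 gouge_tray=("gouge_tray",466,377),block_tray=("block_tray",475,-359),baren_dish=("baren_dish",644,16))
vis={}
im={n:get_image(n)[:,:,::-1].copy() for n in C}
for k,(t,x,y) in T.items():
    ms={}
    for n in C:
        c=[(np.hypot(*(w[:2]-[x,y])),m) for m,w,_ in D.get((t,n),[])]
        c=[e for e in c if e[0]<30]
        if c: ms[n]=min(c,key=lambda e:e[0])[1]
    qs={n:fit(t,{n:ms[n]},(x,y)) for n in ms}
    q=fit(t,ms,(x,y))
    print(k,np.round(q,2),{n:np.round(a,2).tolist() for n,a in qs.items()})
    for n in C:
        s=(sil(t,q,n)>.5).astype(np.uint8); cv2.drawContours(im[n],cv2.findContours(s,0,2)[0],-1,(0,0,255),1)
cv2.imwrite("pics/ov.png",cv2.resize(im["top"][80:340,60:480],None,fx=1.9,fy=1.9)); cv2.imwrite("pics/ovs.png",im["side"])
E
python3 m1.py
```

```text
gA [6.3043e+02 2.1002e+02 2.7000e-01 2.1000e-01] {'top': [630.43, 210.02, 0.27, 0.21]}
gB [427.48 151.17   2.86   1.04] {'top': [431.52, 151.88, 2.78, 0.54], 'side': [456.91, 141.05, 5.94, 0.27]}
block_leaf [ 6.3853e+02 -2.0201e+02  2.3000e-01  1.4000e-01] {'top': [639.25, -201.54, 0.24, 0.05], 'side': [636.72, -202.73, 0.23, 0.05]}
block_star [ 4.62e+02 -4.29e+00  2.75e+00  1.50e-01] {'top': [463.02, -3.96, 2.76, 0.05], 'side': [460.64, -5.18, 2.76, 0.05]}
baren [ 4.6028e+02 -1.2563e+02  3.0000e-02  1.6000e-01] {'top': [461.42, -125.66, 0.52, 0.04], 'side': [458.41, -124.92, 0.06, 0.1]}
gouge_tray [ 4.6567e+02  3.7777e+02 -1.5000e-01  9.0000e-02] {'top': [466.66, 378.62, -0.14, 0.03], 'side': [464.36, 375.5, -0.14, 0.05]}
block_tray [ 4.7404e+02 -3.6119e+02  2.0000e-01  1.0000e-01] {'top': [475.71, -360.59, 0.2, 0.03], 'side': [472.76, -361.79, 0.2, 0.01]}
baren_dish [6.4297e+02 1.4360e+01 6.5000e-01 1.5000e-01] {'top': [645.05, 16.32, 0.54, 0.04], 'side': [640.8, 11.72, 0.66, 0.05]}
```

View pics/ov.png

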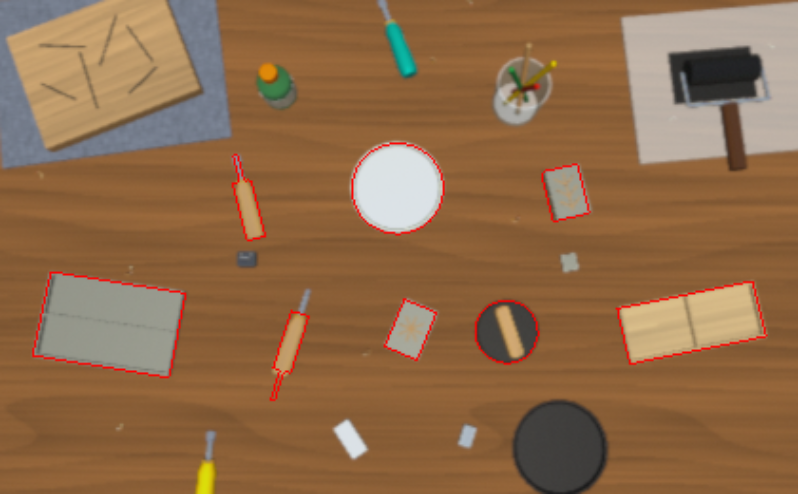

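View pics/ovs.png

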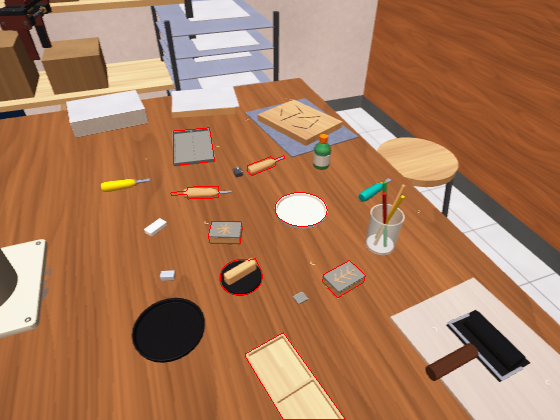

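```bash
cat > m2.py <<'E'
from fit import *
import pickle
D=pickle.load(open("D.pkl","rb"))
for n,z in(("top",34),("side",34)):
    im=get_image(n); hsv=cv2.cvtColor(im,cv2.COLOR_RGB2HSV)
    u=proj(np.array([[460,-125.6,34.]]),n)[0]
    yy,xx=np.mgrid[:420,:560]; near=np.hypot(xx-u[0],yy-u[1])<(13 if n=="top" else 25)
    m=near&(im.min(2)>0)&(im[:,:,0]>120)&(hsv[:,:,1]>60)&D[("baren",n)][0][0].astype(bool)
    P=np.array([ray(a,b,34,n)[:2] for b,a in zip(*np.nonzero(m))]); c=P.mean(0); w,v=np.linalg.eigh(np.cov((P-c).T)); d=v[:,1]
    print("baren bar",n,m.sum(),c.round(1),np.arctan2(d[1],d[0])%np.pi, np.sqrt(w))
ms={n:[m for m,w,_ in D[("gouge_u",n)] if np.hypot(w[0]-446,w[1]-147)<30][0] for n in C}
for k in [["top"],["side"],["top","side"]]: print(k,np.round(fit("gouge_u",{n:ms[n] for n in k},(455,141),yaws=[-.34]),2))
E
python3 m2.py
python3 - <<'E'
from workcell import *
from scipy.spatial.transform import Rotation as R
print(R.from_rotvec(get_obs()["orientation"]).as_matrix().round(3))
E
```

```text
baren bar top 208 [ 459.9 -126.5] 0.3307303643243773 [ 5.48029208 17.15593414]
baren bar side 427 [ 455.3 -137.1] 0.36253831407587933 [ 8.25977181 18.94134967]
['top'] [ 4.6041e+02  1.4187e+02 -2.9000e-01  4.4000e-01]
['side'] [ 4.5596e+02  1.4116e+02 -3.5000e-01  2.7000e-01]
['top', 'side'] [ 4.5851e+02  1.4162e+02 -3.0000e-01  7.7000e-01]
[[-0.976  0.22  -0.   ]
 [ 0.22   0.976  0.   ]
 [ 0.     0.    -1.   ]]
```

```bash
cat > plan.py <<'E'
# usage: plan.py x,y,z,phi ...  prints rows (shift 3, turn 3) and number of repeats per call; phi = world angle of tool y
import sys, numpy as np
from scipy.spatial.transform import Rotation as R
from workcell import get_obs
o=get_obs(); p=o["ee_pos"].copy(); Q=R.from_rotvec(o["orientation"])
for a in sys.argv[1:]:
    x,y,z,f=map(float,a.split(",")); T=np.array([x,y,z])
    G=R.from_matrix(np.array([[np.sin(f),np.cos(f),0],[-np.cos(f),np.sin(f),0],[0,0,-1]]))
    G=R.from_matrix(np.column_stack([np.cross([np.cos(f),np.sin(f),0],[0,0,-1]),[np.cos(f),np.sin(f),0],[0,0,-1]]))
    print("->",a)
    while True:
        s=Q.inv().apply(T-p)/200; r=(Q.inv()*G).as_rotvec()/np.radians(30)
        k=max(1,np.abs(s).max(),np.abs(r).max()); k=int(np.ceil(k-1e-6))
        s=np.round(s/k,3); r=np.round(r/k,3)
        n=int(np.ceil(max(np.linalg.norm(s)*4,np.linalg.norm(r)*30/8.59)))+1
        print("  ",*s,*r," x",n)
        p=p+Q.apply(s*200); Q=Q*R.from_rotvec(r*np.radians(30))
        if k==1: break
E
python3 plan.py 612.1,204.2,140,1.84 
python3 - <<'E'
from fit import *
for n,pts in dict(gA=((184.5,163),(195,206)),gB=((222,234),(209,277))).items():
    a,b=[ray(u,v,12)[:2] for u,v in pts]; d=a-b; print(n,(a+b)/2,np.linalg.norm(d),np.arctan2(d[1],d[0]))
E
```

```text
gA [626.59774749 207.58260204] 110.22727814042634 0.27086522216000836
gB [455.15202568 139.62596861] 106.00122227297103 -0.269395049325203Traceback (most recent call last):
  File "plan.py", line 8, in <module>
    G=R.from_matrix(np.array([[np.sin(f),np.cos(f),0],[-np.cos(f),np.sin(f),0],[0,0,-1]]))
  File "scipy/spatial/transform/_rotation.pyx", line 1143, in scipy.spatial.transform._rotation.Rotation.from_matrix
ValueError: Non-positive determinant (left-handed or null coordinate frame) in rotation matrix 0: [[ 0.963983   -0.26596388  0.        ]
 [ 0.26596388  0.963983    0.        ]
 [ 0.          0.         -1.        ]].
```

```bash
sed -i '/np.sin(f),np.cos(f),0\],\[-np/d' plan.py
python3 plan.py 611.5,204,140,1.84 
```

```text
-> 611.5,204,140,1.84
   -0.919 -0.486 0.166 0.0 -0.0 -0.313  x 6
   -0.828 -0.629 0.166 0.0 -0.0 -0.312  x 6
   -0.715 -0.756 0.166 0.0 -0.0 -0.313  x 6
```

```bash
python3 -m jog '-0.919 -0.486 0.166 0 0 -0.313 -1;-0.919 -0.486 0.166 0 0 -0.313 -1;-0.919 -0.486 0.166 0 0 -0.313 -1;-0.919 -0.486 0.166 0 0 -0.313 -1;-0.919 -0.486 0.166 0 0 -0.313 -1;-0.919 -0.486 0.166 0 0 -0.313 -1'
python3 -m jog '-0.828 -0.629 0.166 0 0 -0.312 -1;-0.828 -0.629 0.166 0 0 -0.312 -1;-0.828 -0.629 0.166 0 0 -0.312 -1;-0.828 -0.629 0.166 0 0 -0.312 -1;-0.828 -0.629 0.166 0 0 -0.312 -1;-0.828 -0.629 0.166 0 0 -0.312 -1'
python3 -m jog '-0.715 -0.756 0.166 0 0 -0.313 -1;-0.715 -0.756 0.166 0 0 -0.313 -1;-0.715 -0.756 0.166 0 0 -0.313 -1;-0.715 -0.756 0.166 0 0 -0.313 -1;-0.715 -0.756 0.166 0 0 -0.313 -1;-0.715 -0.756 0.166 0 0 -0.313 -1;-0.715 -0.756 0.166 0 0 -0.313 -1;-0.715 -0.756 0.166 0 0 -0.313 -1'
python3 plan.py 611.5,204,24.5,1.84
```

```text
t: 1.9
ee_pos: [296.5, 473.4, 206.4]
orientation: [-0.096, -3.14, 0.0]
ft_force: [-1.1, 0.1, -0.6]
width: 87.9
grasp_force: 0.0
t: 2.5
ee_pos: [454.1, 339.5, 173.2]
orientation: [0.163, -3.137, -0.001]
ft_force: [-0.9, 1.0, -0.8]
width: 87.7
grasp_force: 0.0
t: 3.3
ee_pos: [610.1, 206.1, 140.5]
orientation: [0.425, -3.112, -0.0]
ft_force: [0.3, 0.4, -0.1]
width: 87.6
grasp_force: 0.0
-> 611.5,204,24.5,1.84
   -0.004 -0.012 0.58 0.001 -0.001 0.005  x 4
```

```bash
python3 -m jog '-0.004 -0.012 0.4 0 0 0.005 -1;-0.004 -0.012 0.4 0 0 0.005 -1;-0.004 -0.012 0.5 0 0 0.005 -1;-0.004 -0.012 0.58 0 0 0.005 -1;-0.004 -0.012 0.58 0 0 0.005 -1;-0.004 -0.012 0.58 0 0 0.005 -1;-0.004 -0.012 0.58 0 0 0.005 0.4;-0.004 -0.012 0.58 0 0 0.005 1'
python3 -m jog '0 0 0 0 0 0 1;0 0 0 0 0 0 1;0 0 0 0 0 0 1;0 0 0 0 0 0 1;0 0 0 0 0 0 1;0 0 0 0 0 0 1'
python3 plan.py 611.5,204,120,1.84 494,391.7,120,-0.145
```

```text
t: 4.1
ee_pos: [613.8, 202.2, 25.5]
orientation: [-0.418, 3.112, 0.001]
ft_force: [-0.1, -0.0, 0.5]
width: 75.1
grasp_force: 0.0
t: 4.7
ee_pos: [612.9, 201.8, 24.0]
orientation: [0.418, -3.114, -0.0]
ft_force: [0.6, -0.2, 0.5]
width: 27.4
grasp_force: 0.1
-> 611.5,204,120,1.84
   0.004 0.012 -0.48 0.0 -0.0 -0.005  x 3
-> 494,391.7,120,-0.145
   0.079 0.265 0.0 -0.0 -0.0 0.948  x 5
   0.196 0.196 0.0 -0.0 -0.0 0.948  x 5
   0.266 0.078 0.0 -0.0 -0.0 0.948  x 5
   0.271 -0.057 0.0 -0.0 -0.0 0.947  x 5
```

```bash
python3 -m jog '0 0 0 0 0 0 1;0 0 0 0 0 0 1;0 0 0 0 0 0 1;0 0 0 0 0 0 1;0 0 -0.1 0 0 0 1;0 0 -0.3 0 0 0 1;0 0 -0.48 0 0 0 1;0 0 -0.48 0 0 0 1'
python3 -m jog '0.08 0.265 0 0 0 0.948 1;0.08 0.265 0 0 0 0.948 1;0.08 0.265 0 0 0 0.948 1;0.08 0.265 0 0 0 0.948 1;0.08 0.265 0 0 0 0.948 1'
python3 plan.py 494,391.7,120,-0.145
```

```text
t: 5.5
ee_pos: [616.1, 202.8, 125.3]
orientation: [-0.417, 3.105, 0.002]
ft_force: [0.2, 0.5, 0.1]
width: 22.9
grasp_force: 30.0
t: 6.0
ee_pos: [582.9, 248.7, 119.2]
orientation: [-0.36, -3.12, 0.001]
ft_force: [0.0, -0.3, -0.6]
width: 23.0
grasp_force: 30.0
-> 494,391.7,120,-0.145
   0.199 0.198 -0.001 -0.001 -0.0 0.946  x 5
   0.269 0.08 -0.001 -0.001 -0.0 0.946  x 5
   0.275 -0.057 -0.002 -0.001 -0.001 0.946  x 5
```

```bash
python3 -m jog '0.2 0.198 0 0 0 0.946 1;0.2 0.198 0 0 0 0.946 1;0.2 0.198 0 0 0 0.946 1;0.2 0.198 0 0 0 0.946 1;0.2 0.198 0 0 0 0.946 1' |head -3
python3 -m jog '0.269 0.08 0 0 0 0.946 1;0.269 0.08 0 0 0 0.946 1;0.269 0.08 0 0 0 0.946 1;0.269 0.08 0 0 0 0.946 1;0.269 0.08 0 0 0 0.946 1' |head -3
python3 -m jog '0.275 -0.057 0 0 0 0.946 1;0.275 -0.057 0 0 0 0.946 1;0.275 -0.057 0 0 0 0.946 1;0.275 -0.057 0 0 0 0.946 1;0.275 -0.057 0 0 0 0.946 1;0.275 -0.057 0 0 0 0.946 1;0.275 -0.057 0 0 0 0.946 1'
python3 plan.py 494,391.7,30,-0.145
```

```text
t: 6.5
ee_pos: [553.3, 296.3, 119.5]
orientation: [-1.112, -2.938, 0.001]
t: 7.0
ee_pos: [523.8, 343.9, 119.7]
orientation: [-1.797, -2.577, 0.001]
t: 7.7
ee_pos: [494.5, 391.6, 120.0]
orientation: [-2.374, -2.057, 0.0]
ft_force: [0.1, -0.4, -0.8]
width: 23.1
grasp_force: 30.0
-> 494,391.7,30,-0.145
   0.0 -0.002 0.45 -0.0 0.0 0.004  x 3
```

Check from both cameras how the held gouge sits over the bay before lowering.

```bash
python3 -m jog '0 -0.002 0.2 0 0 0.004 1;0 -0.002 0.3 0 0 0.004 1;0 -0.002 0.3 0 0 0.004 1;0 -0.002 0.3 0 0 0.004 1;0 -0.002 0.3 0 0 0.004 1' | head -2; python3 - <<'E'
from fit import *
a=get_image("top")[150:340,30:270]; b=get_image("side")[70:230,90:330]
a=cv2.resize(a,None,fx=1.66,fy=2,interpolation=2); b=cv2.resize(b,(398,380),interpolation=2)
cv2.imwrite("pics/h1.png",np.hstack([a,b])[:,:,::-1])
E
```

```text
t: 8.2
ee_pos: [494.8, 392.4, 61.4]
```

View pics/h1.png

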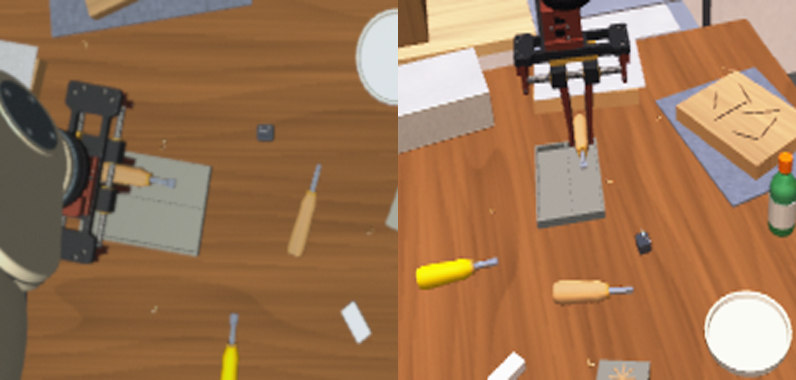

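The gouge is held level, in line with the far bay (top crop at (140,178), bay centre line about (165,185)). I'll lower and release with a partial opening.

```bash
python3 -m jog '0 0 0.08 0 0 0 1;0 0 0.12 0 0 0 1;0 0 0.155 0 0 0 1;0 0 0.155 0 0 0 1;0 0 0.155 0 0 0 1;0 0 0.155 0 0 0 1;0 0 0.155 0 0 0 0.1;0 0 0.155 0 0 0 0.1'
python3 -m jog '0 0 0 0 0 0 0.1;0 0 0 0 0 0 0.1;0 0 -0.1 0 0 0 0.1;0 0 -0.3 0 0 0 0.1;0 0 -0.45 0 0 0 0.1;0 0 -0.45 0 0 0 0.1'
python3 plan.py 439.8,146.2,120,1.27 439.8,146.2,24.5,1.27
```

```text
t: 9.1
ee_pos: [494.1, 392.0, 29.4]
orientation: [2.379, 2.052, 0.001]
ft_force: [-0.5, -0.1, -0.4]
width: 35.3
grasp_force: 0.0
t: 9.7
ee_pos: [496.3, 393.7, 123.6]
orientation: [2.378, 2.052, 0.012]
ft_force: [1.3, 0.2, 0.5]
width: 39.8
grasp_force: 0.0
-> 439.8,146.2,120,1.27
   -0.422 -0.033 0.004 0.005 -0.0 -0.902  x 5
   -0.361 -0.221 0.004 0.006 -0.001 -0.902  x 5
   -0.22 -0.361 0.004 0.005 -0.0 -0.902  x 5
-> 439.8,146.2,24.5,1.27
   -0.001 0.0 0.478 0.0 -0.0 -0.0  x 3
```

```bash
python3 -m jog '-0.42 -0.033 0 0 0 -0.902 -1;-0.42 -0.033 0 0 0 -0.902 -1;-0.42 -0.033 0 0 0 -0.902 -1;-0.42 -0.033 0 0 0 -0.902 -1;-0.42 -0.033 0 0 0 -0.902 -1' |head -2
python3 -m jog '-0.361 -0.221 0 0 0 -0.902 -1;-0.361 -0.221 0 0 0 -0.902 -1;-0.361 -0.221 0 0 0 -0.902 -1;-0.361 -0.221 0 0 0 -0.902 -1;-0.361 -0.221 0 0 0 -0.902 -1' |head -2
python3 -m jog '-0.22 -0.361 0 0 0 -0.902 -1;-0.22 -0.361 0 0 0 -0.902 -1;-0.22 -0.361 0 0 0 -0.902 -1;-0.22 -0.361 0 0 0 -0.902 -1;-0.22 -0.361 0 0 0 -0.902 -1;-0.22 -0.361 0 0 0 -0.902 -1;-0.22 -0.361 0 0 0 -0.902 -1' 
python3 plan.py 439.8,146.2,24.5,1.27
```

```text
t: 10.2
ee_pos: [475.3, 309.9, 118.7]
t: 10.7
ee_pos: [456.9, 228.0, 119.1]
t: 11.4
ee_pos: [437.6, 145.4, 119.1]
orientation: [0.473, 3.106, 0.0]
ft_force: [0.5, 0.1, -0.7]
width: 88.0
grasp_force: 0.0
-> 439.8,146.2,24.5,1.27
   -0.009 0.007 0.473 0.0 0.0 -0.003  x 3
```

```bash
python3 -m jog '-0.009 0.007 0.2 0 0 -0.003 -1;-0.009 0.007 0.4 0 0 -0.003 -1;-0.009 0.007 0.473 0 0 -0.003 -1;-0.009 0.007 0.473 0 0 -0.003 -1;-0.009 0.007 0.473 0 0 -0.003 -1;-0.009 0.007 0.473 0 0 -0.003 1;-0.009 0.007 0.473 0 0 -0.003 1;-0.009 0.007 0.473 0 0 -0.003 1'
python3 -m jog '0 0 0 0 0 0 1;0 0 0 0 0 0 1;0 0 0 0 0 0 1;0 0 0 0 0 0 1;0 0 0 0 0 0 1;0 0 0 0 0 0 1;0 0 0 0 0 0 1;0 0 0 0 0 0 1'
python3 -m jog '0 0 -0.1 0 0 0 1;0 0 -0.3 0 0 0 1;0 0 -0.48 0 0 0 1;0 0 -0.48 0 0 0 1;0 0 -0.48 0 0 0 1;0 0 -0.48 0 0 0 1'
python3 plan.py 442.6,399.3,120,-0.145
```

```text
t: 12.2
ee_pos: [440.1, 145.8, 25.4]
orientation: [0.468, 3.105, 0.001]
ft_force: [-0.6, 0.2, 0.4]
width: 67.3
grasp_force: 0.0
t: 13.0
ee_pos: [439.5, 145.6, 24.4]
orientation: [-0.468, -3.106, 0.0]
ft_force: [-0.3, 0.5, 0.8]
width: 22.7
grasp_force: 30.0
t: 13.6
ee_pos: [438.7, 145.4, 119.5]
orientation: [-0.468, -3.105, 0.001]
ft_force: [0.1, -0.6, -0.3]
width: 22.7
grasp_force: 30.0
-> 442.6,399.3,120,-0.145
   0.119 0.406 -0.001 -0.001 -0.0 0.902  x 5
   0.29 0.308 -0.001 -0.001 -0.0 0.902  x 5
   0.399 0.142 -0.001 -0.002 -0.001 0.901  x 5
```

```bash
python3 -m jog '0.119 0.406 0 0 0 0.902 1;0.119 0.406 0 0 0 0.902 1;0.119 0.406 0 0 0 0.902 1;0.119 0.406 0 0 0 0.902 1;0.119 0.406 0 0 0 0.902 1' |head -2
python3 -m jog '0.29 0.308 0 0 0 0.902 1;0.29 0.308 0 0 0 0.902 1;0.29 0.308 0 0 0 0.902 1;0.29 0.308 0 0 0 0.902 1;0.29 0.308 0 0 0 0.902 1' |head -2
python3 -m jog '0.399 0.142 0 0 0 0.901 1;0.399 0.142 0 0 0 0.901 1;0.399 0.142 0 0 0 0.901 1;0.399 0.142 0 0 0 0.901 1;0.399 0.142 0 0 0 0.901 1;0.399 0.142 0 0 0 0.901 1;0.399 0.142 0 0 0 0.901 1' 
python3 plan.py 442.6,399.3,30,-0.145
python3 - <<'E'
from fit import *
a=get_image("top")[150:340,30:270]; b=get_image("side")[70:230,90:330]
a=cv2.resize(a,None,fx=1.66,fy=2,interpolation=2); b=cv2.resize(b,(398,380),interpolation=2)
cv2.imwrite("pics/h2.png",np.hstack([a,b])[:,:,::-1])
E
```

```text
t: 14.1
ee_pos: [439.6, 230.1, 118.7]
t: 14.6
ee_pos: [441.5, 314.4, 119.2]
t: 15.3
ee_pos: [443.4, 398.7, 120.4]
orientation: [2.375, 2.056, -0.001]
ft_force: [-0.5, -0.2, -0.6]
width: 22.5
grasp_force: 30.0
-> 442.6,399.3,30,-0.145
   0.002 -0.004 0.452 -0.001 0.001 0.003  x 3
```

View pics/h2.png

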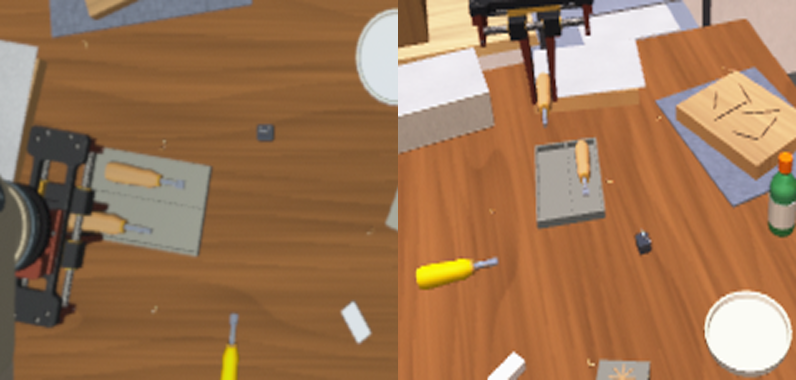

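The first gouge lies in the far bay, clear of the rims, and the second is in line with the near bay.

```bash
python3 -m jog '0.002 -0.004 0.2 0 0 0.003 1;0.002 -0.004 0.35 0 0 0.003 1;0.002 -0.004 0.45 0 0 0.003 1;0.002 -0.004 0.45 0 0 0.003 1;0.002 -0.004 0.45 0 0 0.003 1;0.002 -0.004 0.45 0 0 0.003 1;0.002 -0.004 0.45 0 0 0.003 0.1;0.002 -0.004 0.45 0 0 0.003 0.1'
python3 -m jog '0 0 0 0 0 0 0.1;0 0 0 0 0 0 0.1;0 0 -0.1 0 0 0 0.1;0 0 -0.3 0 0 0 0.1;0 0 -0.45 0 0 0 0.1;0 0 -0.45 0 0 0 0.1;0 0 -0.45 0 0 0 0.1'
python3 plan.py 638.5,-202,120,1.80
```

```text
t: 16.2
ee_pos: [443.0, 400.3, 31.4]
orientation: [-2.378, -2.053, -0.002]
ft_force: [0.4, 0.3, -0.6]
width: 35.1
grasp_force: 0.0
t: 16.9
ee_pos: [442.8, 400.2, 121.0]
orientation: [2.378, 2.053, 0.002]
ft_force: [0.4, -0.4, 0.6]
width: 39.6
grasp_force: 0.0
-> 638.5,-202,120,1.80
   -0.709 0.352 0.001 0.001 0.0 -0.929  x 5
   -0.791 -0.021 0.001 0.001 0.0 -0.929  x 5
   -0.69 -0.388 0.001 0.001 0.0 -0.93  x 5
   -0.428 -0.666 0.001 0.0 -0.0 -0.929  x 5
```

```bash
python3 -m jog '-0.709 0.352 0 0 0 -0.929 -1;-0.709 0.352 0 0 0 -0.929 -1;-0.709 0.352 0 0 0 -0.929 -1;-0.709 0.352 0 0 0 -0.929 -1;-0.709 0.352 0 0 0 -0.929 -1' |head -2
python3 -m jog '-0.791 -0.021 0 0 0 -0.929 -1;-0.791 -0.021 0 0 0 -0.929 -1;-0.791 -0.021 0 0 0 -0.929 -1;-0.791 -0.021 0 0 0 -0.929 -1;-0.791 -0.021 0 0 0 -0.929 -1' |head -2
python3 -m jog '-0.69 -0.388 0 0 0 -0.93 -1;-0.69 -0.388 0 0 0 -0.93 -1;-0.69 -0.388 0 0 0 -0.93 -1;-0.69 -0.388 0 0 0 -0.93 -1;-0.69 -0.388 0 0 0 -0.93 -1' |head -2
python3 -m jog '-0.428 -0.666 0 0 0 -0.929 -1;-0.428 -0.666 0 0 0 -0.929 -1;-0.428 -0.666 0 0 0 -0.929 -1;-0.428 -0.666 0 0 0 -0.929 -1;-0.428 -0.666 0 0 0 -0.929 -1;-0.428 -0.666 0 0 0 -0.929 -1;-0.428 -0.666 0 0 0 -0.929 -1' 
python3 plan.py 638.5,-202,27,1.80
```

```text
t: 17.4
ee_pos: [491.1, 246.7, 118.9]
t: 17.9
ee_pos: [540.5, 97.4, 119.5]
t: 18.4
ee_pos: [589.9, -52.1, 119.7]
t: 19.1
ee_pos: [637.7, -199.7, 120.0]
orientation: [0.359, -3.12, -0.001]
ft_force: [-0.1, 0.4, 1.0]
width: 88.2
grasp_force: 0.0
-> 638.5,-202,27,1.80
   -0.002 -0.013 0.465 0.002 -0.002 -0.0  x 3
```

```bash
python3 -m jog '-0.002 -0.013 0.2 0 0 0 -1;-0.002 -0.013 0.4 0 0 0 -1;-0.002 -0.013 0.465 0 0 0 -1;-0.002 -0.013 0.465 0 0 0 -1;-0.002 -0.013 0.465 0 0 0 -1;-0.002 -0.013 0.465 0 0 0 1;-0.002 -0.013 0.465 0 0 0 1;-0.002 -0.013 0.465 0 0 0 1'
python3 -m jog '0 0 0 0 0 0 1;0 0 0 0 0 0 1;0 0 0 0 0 0 1;0 0 0 0 0 0 1;0 0 0 0 0 0 1;0 0 0 0 0 0 1'
python3 -m jog '0 0 -0.1 0 0 0 1;0 0 -0.3 0 0 0 1;0 0 -0.48 0 0 0 1;0 0 -0.48 0 0 0 1;0 0 -0.48 0 0 0 1;0 0 -0.48 0 0 0 1'
python3 plan.py 482.5,-403.3,120,0.2
```

```text
t: 19.9
ee_pos: [639.9, -205.0, 28.8]
orientation: [-0.358, 3.119, -0.001]
ft_force: [0.3, 0.5, -0.9]
width: 67.0
grasp_force: 0.0
t: 20.5
ee_pos: [639.2, -204.7, 27.6]
orientation: [0.359, -3.121, -0.0]
ft_force: [-1.5, 2.3, 3.9]
width: 44.6
grasp_force: 30.0
t: 21.1
ee_pos: [638.2, -204.4, 122.0]
orientation: [0.359, -3.119, -0.001]
ft_force: [0.3, 0.6, -0.5]
width: 44.6
grasp_force: 30.0
-> 482.5,-403.3,120,0.2
   0.246 -0.198 0.003 -0.0 -0.001 0.764  x 4
   0.149 -0.278 0.003 -0.0 -0.001 0.764  x 4
   0.03 -0.314 0.002 -0.001 -0.001 0.764  x 4
   -0.096 -0.301 0.002 -0.001 -0.001 0.763  x 4
```

```bash
python3 -m jog '0.246 -0.198 0 0 0 0.764 1;0.246 -0.198 0 0 0 0.764 1;0.246 -0.198 0 0 0 0.764 1;0.246 -0.198 0 0 0 0.764 1;0.246 -0.198 0 0 0 0.764 1' |head -2
python3 -m jog '0.149 -0.278 0 0 0 0.764 1;0.149 -0.278 0 0 0 0.764 1;0.149 -0.278 0 0 0 0.764 1;0.149 -0.278 0 0 0 0.764 1;0.149 -0.278 0 0 0 0.764 1' |head -2
python3 -m jog '0.03 -0.314 0 0 0 0.764 1;0.03 -0.314 0 0 0 0.764 1;0.03 -0.314 0 0 0 0.764 1;0.03 -0.314 0 0 0 0.764 1;0.03 -0.314 0 0 0 0.764 1' |head -2
python3 -m jog '-0.096 -0.301 0 0 0 0.763 1;-0.096 -0.301 0 0 0 0.763 1;-0.096 -0.301 0 0 0 0.763 1;-0.096 -0.301 0 0 0 0.763 1;-0.096 -0.301 0 0 0 0.763 1;-0.096 -0.301 0 0 0 0.763 1;-0.096 -0.301 0 0 0 0.763 1' 
python3 plan.py 482.5,-403.3,31,0.2
python3 - <<'E'
from fit import *
a=get_image("top")[170:330,330:530]; b=get_image("side")[200:420,180:400]
a=cv2.resize(a,(398,380),interpolation=2); b=cv2.resize(b,(398,380),interpolation=2)
cv2.imwrite("pics/h3.png",np.hstack([a,b])[:,:,::-1])
E
```

```text
t: 21.6
ee_pos: [599.7, -254.1, 122.1]
t: 22.1
ee_pos: [561.6, -303.7, 123.1]
t: 22.6
ee_pos: [522.9, -353.2, 123.4]
t: 23.3
ee_pos: [484.0, -403.1, 123.5]
orientation: [-1.985, -2.435, 0.0]
ft_force: [-0.1, 0.1, -0.2]
width: 44.7
grasp_force: 30.0
-> 482.5,-403.3,31,0.2
   0.0 -0.007 0.462 -0.0 0.0 0.006  x 3
```

View pics/h3.png

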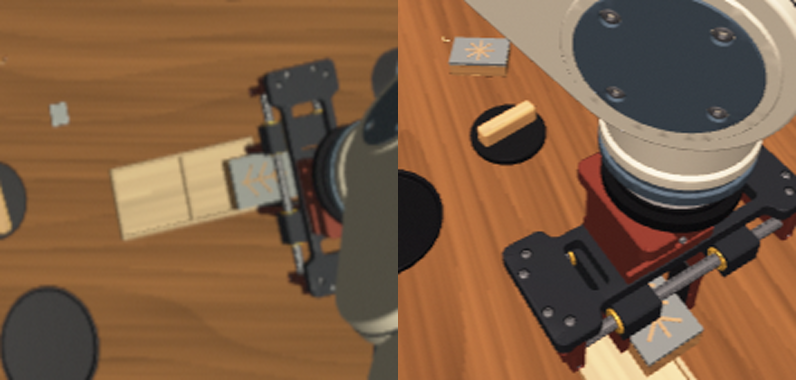

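The leaf block is held level, carved face up, over the right bay (top crop around (255,180)). I'll lower and release it.

```bash
python3 -m jog '0 -0.007 0.2 0 0 0.006 1;0 -0.007 0.35 0 0 0.006 1;0 -0.007 0.46 0 0 0.006 1;0 -0.007 0.46 0 0 0.006 1;0 -0.007 0.46 0 0 0.006 1;0 -0.007 0.46 0 0 0.006 1;0 -0.007 0.46 0 0 0.006 -0.5;0 -0.007 0.46 0 0 0.006 -0.5'
python3 -m jog '0 0 0 0 0 0 -0.5;0 0 0 0 0 0 -0.5;0 0 -0.1 0 0 0 -0.5;0 0 -0.3 0 0 0 -0.5;0 0 -0.45 0 0 0 -0.5;0 0 -0.45 0 0 0 -0.5;0 0 -0.45 0 0 0 -0.5'
python3 plan.py 462,-4.3,120,1.18
```

```text
t: 24.2
ee_pos: [482.5, -404.1, 32.2]
orientation: [1.991, 2.428, -0.0]
ft_force: [-0.4, -0.8, -0.8]
width: 57.1
grasp_force: 0.0
t: 24.9
ee_pos: [482.4, -404.0, 122.1]
orientation: [1.991, 2.428, -0.0]
ft_force: [0.4, 0.0, 0.1]
width: 66.0
grasp_force: 0.0
-> 462,-4.3,120,1.18
   0.99 0.146 0.004 0.0 0.001 -0.939  x 6
   0.804 0.595 0.005 0.0 0.002 -0.938  x 6
```

```bash
python3 -m jog '0.99 0.146 0 0 0 -0.939 -1;0.99 0.146 0 0 0 -0.939 -1;0.99 0.146 0 0 0 -0.939 -1;0.99 0.146 0 0 0 -0.939 -1;0.99 0.146 0 0 0 -0.939 -1;0.99 0.146 0 0 0 -0.939 -1' |head -2
python3 -m jog '0.804 0.595 0 0 0 -0.938 -1;0.804 0.595 0 0 0 -0.938 -1;0.804 0.595 0 0 0 -0.938 -1;0.804 0.595 0 0 0 -0.938 -1;0.804 0.595 0 0 0 -0.938 -1;0.804 0.595 0 0 0 -0.938 -1;0.804 0.595 0 0 0 -0.938 -1;0.804 0.595 0 0 0 -0.938 -1' 
python3 plan.py 462,-4.3,27,1.18
```

```text
t: 25.5
ee_pos: [471.4, -202.7, 120.4]
t: 26.3
ee_pos: [462.1, -5.9, 121.3]
orientation: [-0.615, -3.081, 0.0]
ft_force: [0.9, 0.4, 0.0]
width: 87.9
grasp_force: 0.0
-> 462,-4.3,27,1.18
   0.003 0.007 0.471 -0.0 -0.0 -0.006  x 3
```

```bash
python3 -m jog '0.003 0.007 0.2 0 0 -0.006 -1;0.003 0.007 0.4 0 0 -0.006 -1;0.003 0.007 0.47 0 0 -0.006 -1;0.003 0.007 0.47 0 0 -0.006 -1;0.003 0.007 0.47 0 0 -0.006 -1;0.003 0.007 0.47 0 0 -0.006 1;0.003 0.007 0.47 0 0 -0.006 1;0.003 0.007 0.47 0 0 -0.006 1'
python3 -m jog '0 0 0 0 0 0 1;0 0 0 0 0 0 1;0 0 0 0 0 0 1;0 0 0 0 0 0 1;0 0 0 0 0 0 1;0 0 0 0 0 0 1'
python3 -m jog '0 0 -0.1 0 0 0 1;0 0 -0.3 0 0 0 1;0 0 -0.48 0 0 0 1;0 0 -0.48 0 0 0 1;0 0 -0.48 0 0 0 1;0 0 -0.48 0 0 0 1'
python3 plan.py 465.5,-319.1,120,0.2
```

```text
t: 27.1
ee_pos: [462.4, -2.8, 28.4]
orientation: [0.605, 3.081, 0.0]
ft_force: [0.5, 1.2, -0.4]
width: 67.5
grasp_force: 0.0
t: 27.7
ee_pos: [461.8, -2.6, 27.6]
orientation: [0.605, 3.083, 0.0]
ft_force: [-0.5, 0.8, 5.3]
width: 44.5
grasp_force: 30.0
t: 28.3
ee_pos: [460.8, -2.6, 122.4]
orientation: [-0.605, -3.081, 0.001]
ft_force: [-0.4, 0.4, -1.3]
width: 44.7
grasp_force: 30.0
-> 465.5,-319.1,120,0.2
   -0.31 -0.728 0.006 -0.001 -0.001 0.939  x 5
   -0.617 -0.495 0.006 -0.002 -0.001 0.938  x 5
```

```bash
python3 -m jog '-0.31 -0.728 0 0 0 0.939 1;-0.31 -0.728 0 0 0 0.939 1;-0.31 -0.728 0 0 0 0.939 1;-0.31 -0.728 0 0 0 0.939 1;-0.31 -0.728 0 0 0 0.939 1;-0.31 -0.728 0 0 0 0.939 1' |head -2
python3 -m jog '-0.617 -0.495 0 0 0 0.938 1;-0.617 -0.495 0 0 0 0.938 1;-0.617 -0.495 0 0 0 0.938 1;-0.617 -0.495 0 0 0 0.938 1;-0.617 -0.495 0 0 0 0.938 1;-0.617 -0.495 0 0 0 0.938 1;-0.617 -0.495 0 0 0 0.938 1;-0.617 -0.495 0 0 0 0.938 1' 
python3 plan.py 465.5,-319.1,31,0.2
python3 - <<'E'
from fit import *
a=get_image("top")[170:330,330:530]; b=get_image("side")[200:420,180:400]
a=cv2.resize(a,(398,380),interpolation=2); b=cv2.resize(b,(398,380),interpolation=2)
cv2.imwrite("pics/h4.png",np.hstack([a,b])[:,:,::-1])
E
```

```text
t: 28.9
ee_pos: [463.1, -159.9, 122.3]
t: 29.7
ee_pos: [466.6, -317.3, 123.4]
orientation: [-1.984, -2.435, -0.0]
ft_force: [0.3, 0.0, -0.8]
width: 44.6
grasp_force: 30.0
-> 465.5,-319.1,31,0.2
   -0.008 -0.007 0.462 -0.001 -0.001 0.006  x 3
```

View pics/h4.png

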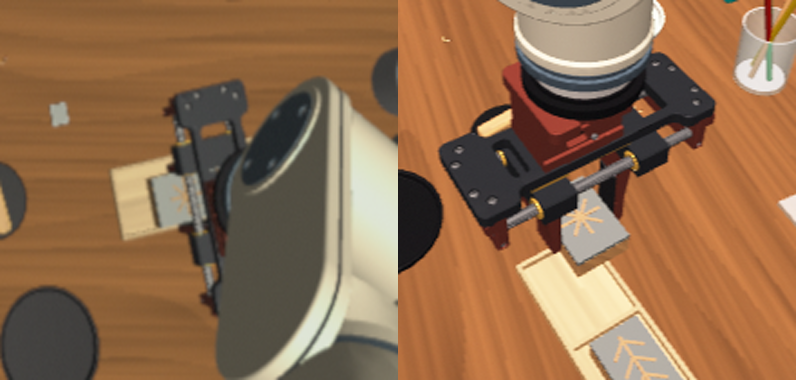

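The leaf lies within the lower bay, and the star is level above the other bay.

```bash
python3 -m jog '-0.008 -0.007 0.2 0 0 0.006 1;-0.008 -0.007 0.35 0 0 0.006 1;-0.008 -0.007 0.46 0 0 0.006 1;-0.008 -0.007 0.46 0 0 0.006 1;-0.008 -0.007 0.46 0 0 0.006 1;-0.008 -0.007 0.46 0 0 0.006 1;-0.008 -0.007 0.46 0 0 0.006 -0.5;-0.008 -0.007 0.46 0 0 0.006 -0.5'
python3 -m jog '0 0 0 0 0 0 -0.5;0 0 0 0 0 0 -0.5;0 0 -0.1 0 0 0 -0.5;0 0 -0.3 0 0 0 -0.5;0 0 -0.45 0 0 0 -0.5;0 0 -0.45 0 0 0 -0.5;0 0 -0.45 0 0 0 -0.5'
python3 plan.py 460.3,-125.6,120,-1.225
```

```text
t: 30.6
ee_pos: [465.7, -321.1, 32.2]
orientation: [1.991, 2.428, 0.0]
ft_force: [0.0, 0.7, -0.0]
width: 57.6
grasp_force: 0.0
t: 31.3
ee_pos: [465.6, -321.1, 122.1]
orientation: [1.991, 2.428, 0.0]
ft_force: [-0.6, -0.0, 0.3]
width: 65.9
grasp_force: 0.0
-> 460.3,-125.6,120,-1.225
   0.321 0.055 0.003 0.001 0.0 0.905  x 5
   0.311 -0.098 0.003 0.001 0.0 0.905  x 5
   0.233 -0.229 0.003 0.001 0.0 0.906  x 5
```

```bash
python3 -m jog '0.321 0.055 0 0 0 0.905 -1;0.321 0.055 0 0 0 0.905 -1;0.321 0.055 0 0 0 0.905 -1;0.321 0.055 0 0 0 0.905 -1;0.321 0.055 0 0 0 0.905 -1' |head -2
python3 -m jog '0.311 -0.098 0 0 0 0.905 -1;0.311 -0.098 0 0 0 0.905 -1;0.311 -0.098 0 0 0 0.905 -1;0.311 -0.098 0 0 0 0.905 -1;0.311 -0.098 0 0 0 0.905 -1' |head -2
python3 -m jog '0.233 -0.229 0 0 0 0.906 -1;0.233 -0.229 0 0 0 0.906 -1;0.233 -0.229 0 0 0 0.906 -1;0.233 -0.229 0 0 0 0.906 -1;0.233 -0.229 0 0 0 0.906 -1;0.233 -0.229 0 0 0 0.906 -1;0.233 -0.229 0 0 0 0.906 -1' 
python3 plan.py 460.3,-125.6,32,-1.225
```

```text
t: 31.8
ee_pos: [463.2, -255.7, 120.5]
t: 32.3
ee_pos: [461.7, -190.8, 121.1]
t: 33.0
ee_pos: [460.0, -125.6, 121.3]
orientation: [-3.094, -0.543, 0.0]
ft_force: [0.7, -0.1, 0.6]
width: 88.0
grasp_force: 0.0
-> 460.3,-125.6,32,-1.225
   0.001 0.0 0.447 -0.0 0.0 0.003  x 3
```

```bash
python3 -m jog '0 0 0.2 0 0 0.003 -1;0 0 0.35 0 0 0.003 -1;0 0 0.445 0 0 0.003 -1;0 0 0.445 0 0 0.003 -1;0 0 0.445 0 0 0.003 -1;0 0 0.445 0 0 0.003 1;0 0 0.445 0 0 0.003 1;0 0 0.445 0 0 0.003 1'
python3 -m jog '0 0 0 0 0 0 1;0 0 0 0 0 0 1;0 0 0 0 0 0 1;0 0 0 0 0 0 1;0 0 0 0 0 0 1;0 0 0 0 0 0 1;0 0 0 0 0 0 1;0 0 0 0 0 0 1'
python3 -m jog '0 0 -0.1 0 0 0 1;0 0 -0.3 0 0 0 1;0 0 -0.48 0 0 0 1;0 0 -0.48 0 0 0 1;0 0 -0.48 0 0 0 1;0 0 -0.48 0 0 0 1'
python3 plan.py 643,14.4,122,-1.225
```

```text
t: 33.8
ee_pos: [460.7, -125.5, 33.4]
orientation: [3.094, 0.538, 0.002]
ft_force: [-0.3, 0.6, 0.5]
width: 67.4
grasp_force: 0.0
t: 34.6
ee_pos: [460.1, -125.3, 32.4]
orientation: [3.095, 0.538, -0.0]
ft_force: [0.7, 0.1, -0.8]
width: 17.5
grasp_force: 30.0
t: 35.2
ee_pos: [459.1, -125.0, 127.4]
orientation: [-3.094, -0.538, 0.003]
ft_force: [-0.2, -0.7, -0.8]
width: 17.7
grasp_force: 30.0
-> 643,14.4,122,-1.225
   0.55 -0.173 0.013 -0.001 0.002 -0.001  x 4
   0.551 -0.173 0.013 -0.001 0.001 -0.002  x 4
```

```bash
python3 -m jog '0.55 -0.173 0 0 0 0 1;0.55 -0.173 0 0 0 0 1;0.55 -0.173 0 0 0 0 1;0.55 -0.173 0 0 0 0 1;0.55 -0.173 0 0 0 0 1' |head -2
python3 -m jog '0.551 -0.173 0 0 0 -0.002 1;0.551 -0.173 0 0 0 -0.002 1;0.551 -0.173 0 0 0 -0.002 1;0.551 -0.173 0 0 0 -0.002 1;0.551 -0.173 0 0 0 -0.002 1;0.551 -0.173 0 0 0 -0.002 1;0.551 -0.173 0 0 0 -0.002 1'
python3 plan.py 643,14.4,36,-1.225
python3 - <<'E'
from fit import *
a=get_image("top")[110:250,200:340]; b=get_image("side")[120:260,230:370]
a=cv2.resize(a,(398,380),interpolation=2); b=cv2.resize(b,(398,380),interpolation=2)
cv2.imwrite("pics/h5.png",np.hstack([a,b])[:,:,::-1])
E
```

```text
t: 35.7
ee_pos: [550.1, -55.6, 126.8]
t: 36.4
ee_pos: [642.7, 13.0, 128.4]
orientation: [-3.095, -0.538, 0.002]
ft_force: [-0.4, -0.4, -1.7]
width: 17.8
grasp_force: 30.0
-> 643,14.4,36,-1.225
   0.004 -0.006 0.462 -0.001 0.002 -0.003  x 3
```

View pics/h5.png

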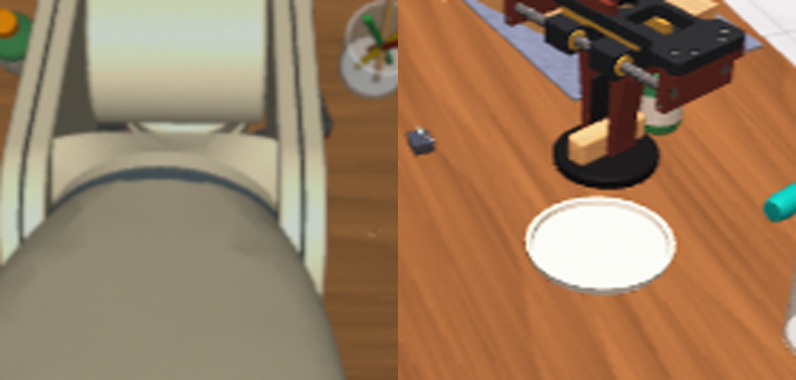

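The baren hangs level right above the white dish (side crop (605,155) over (600,243)). I'll lower it and release.

```bash
python3 -m jog '0.004 -0.006 0.2 0 0 -0.003 1;0.004 -0.006 0.35 0 0 -0.003 1;0.004 -0.006 0.44 0 0 -0.003 1;0.004 -0.006 0.462 0 0 -0.003 1;0.004 -0.006 0.462 0 0 -0.003 1;0.004 -0.006 0.462 0 0 -0.003 1;0.004 -0.006 0.462 0 0 -0.003 1;0.004 -0.006 0.462 0 0 -0.003 0'
python3 -m jog '0 0 0 0 0 0 0;0 0 0 0 0 0 0;0 0 0 0 0 0 0;0 0 -0.1 0 0 0 0;0 0 -0.3 0 0 0 0;0 0 -0.5 0 0 0 0;0 0 -0.5 0 0 0 0'
python3 plan.py 420,200,200,-1.225
```

```text
t: 37.3
ee_pos: [644.9, 15.5, 36.7]
orientation: [3.094, 0.542, 0.002]
ft_force: [-1.0, -0.5, -1.2]
width: 23.0
grasp_force: 0.0
t: 38.0
ee_pos: [648.0, 15.6, 141.9]
orientation: [3.093, 0.542, 0.015]
ft_force: [0.1, 0.1, 1.1]
width: 43.9
grasp_force: 0.0
-> 420,200,200,-1.225
   -0.378 -0.627 -0.151 0.003 -0.009 0.001  x 4
   -0.379 -0.627 -0.148 0.003 -0.009 0.001  x 4
```

```bash
python3 -m jog '-0.38 -0.627 -0.15 0 0 0 -1;-0.38 -0.627 -0.15 0 0 0 -1;-0.38 -0.627 -0.15 0 0 0 -1;-0.38 -0.627 -0.15 0 0 0 -1;-0.38 -0.627 -0.15 0 0 0 -1' |head -2
python3 -m jog '-0.38 -0.627 -0.15 0 0 0 -1;-0.38 -0.627 -0.15 0 0 0 -1;-0.38 -0.627 -0.15 0 0 0 -1;-0.38 -0.627 -0.15 0 0 0 -1;-0.38 -0.627 -0.15 0 0 0 -1;-0.38 -0.627 -0.15 0 0 0 -1;-0.38 -0.627 -0.15 0 0 0 -1' |head -3
cat > m3.py <<'E'
from fit import *
im={}
for n in C: im[n]=get_image(n)[:,:,::-1]
cv2.imwrite("pics/f_top.png",cv2.resize(im["top"][90:310,60:480],None,fx=1.9,fy=1.9)); cv2.imwrite("pics/f_side.png",cv2.resize(im["side"][90:420,120:440],None,fx=1.8,fy=1.8))
for t,x,y in(("baren",643,14),("block_leaf",482,-403),("block_star",465,-319),("gouge_u",491,374),("gouge_u",440,381.5)):
    ms={}
    for n in C:
        for d in outline_of(t,n):
            m=d["mask"]; v,u=np.nonzero(m)
            if len(u)<20: continue
            w=ray(u.mean(),v.mean(),13,n)
            if np.hypot(w[0]-x,w[1]-y)<25 and n not in ms: ms[n]=m
    for n in ms: print(t,n,np.round(fit(t,{n:ms[n]},(x,y),z=3),2))
E
python3 m3.py
```

```text
t: 38.5
ee_pos: [529.9, 108.3, 166.2]
t: 39.2
ee_pos: [417.5, 198.9, 195.7]
orientation: [3.095, 0.539, -0.0]
baren top [6.4612e+02 1.5820e+01 5.1000e-01 4.0000e-02]
baren side [6.4277e+02 1.4590e+01 1.2000e-01 7.0000e-02]
block_leaf top [ 4.8368e+02 -4.0222e+02  1.7700e+00  6.0000e-02]
block_leaf side [ 4.8159e+02 -4.0312e+02  1.7600e+00  3.0000e-02]
block_star top [ 4.6788e+02 -3.2050e+02  1.7500e+00  6.0000e-02]
block_star side [ 4.6474e+02 -3.2126e+02  1.7800e+00  5.0000e-02]
gouge_u top [4.9478e+02 3.7955e+02 4.5800e+00 3.7000e-01]
gouge_u side [490.29 372.93   4.57   0.53]
gouge_u side [4.3979e+02 3.8159e+02 4.5700e+00 2.1000e-01]
```

View pics/f_top.png

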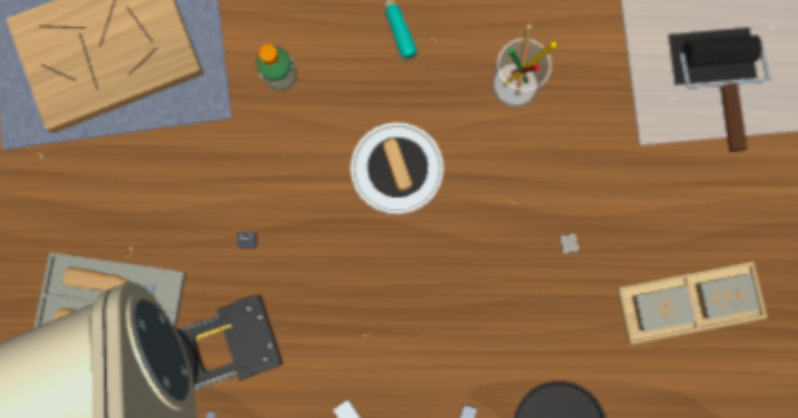

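View pics/f_side.png

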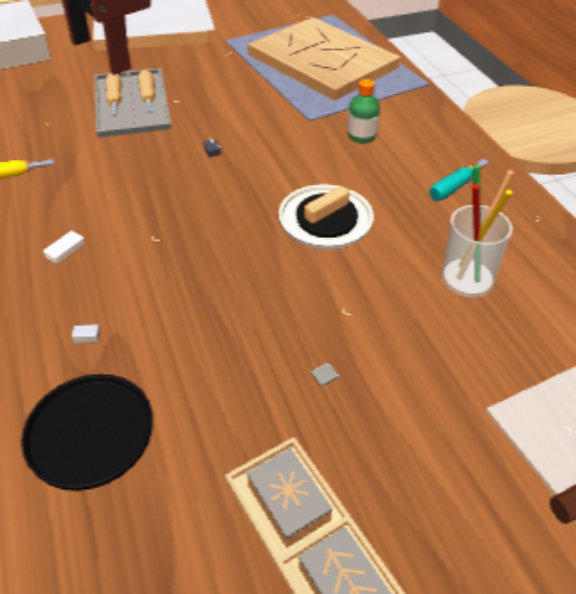

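The baren is central in the white dish, both blocks lie flat and face up in their bays, both gouges are in separate bays, and the bottle and jar have not moved.

```bash
python3 -c "from workcell import *;print(close_job())"
```

```text
the job is handed in; nothing more can be done
None
```

The tools are put away in the order asked and the job is handed in at about 40 s of the 128 s allowed. The last pictures showed each gouge in its own bay, both blocks face up in theirs, the baren about 2 mm off the middle of the white dish, and the bottle and jar where they stood.

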